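# Put a lithium cell on charge in a spring-contact bay

## Task

Take the blue cell out of the white cradle and fit it in the charger: flat negative end first, nose-down under the roof of the head, push the sprung contact back with it, then tip the positive end down inside the end wall so that the cell lies level and fully home between the two contacts, and let go. Feel your way and go gently: the charger sits with some end play on its mount and the contact has little travel to spare, so neither ram it against its stop nor force the cell down on the end wall; do not drop the cell, and leave the other things on the bench where they are.

Things in the scene. Friction and masses are not known exactly. Their poses are not given: they have to be found in the camera images.
- charger: single-bay bench charger, black base 134 x 62 mm (with a small slotted ear), grey head 63 mm high at its -x (spring) end, red-topped end wall at its +x (positive) end. Origin on the worktop, x along the bay from head to end wall, z up; bay_center is at x = +3 mm. Between head and end-wall bed 49 mm (x = -21 to 28) are open to both sides for the fingers, down to the base, 10 mm high
- mount_plate: aluminium plate 186 x 74 x 4 mm screwed to the worktop, that carries the charger on keyhole slots with up to 10 mm of end play along the bay: pushed towards its head (charger's -x) with about 2 N the charger may slide some way, unknown beforehand, before the plate stops it. Origin on the worktop, same axes as the charger
- roof_edge (a point): middle of the lower edge of the head's roof, which overhangs the spring end of the bay: at x = -24 mm of the charger, 53 mm above the worktop. The roof's top is at 63 mm; the space under it is 30 mm wide and has a V bed like the other end's
- end_wall_top (a point): middle of the inner top edge of the end wall, x = 38 mm of the charger, 39 mm above the worktop; wall 15 mm thick. Before it, from x = 28 to 38 mm, lies a V bed (faces sloping 30 degrees, they centre the cell) between two cheeks 27 mm apart and 32 mm high
- contact_rest (a point): tip of the sprung contact when unpressed: a brass dome 5 mm long on a plate 22 mm wide, under the roof's edge, 34.5 mm above the worktop (height of the seated cell's axis). It gives way along the charger's -x: 8 mm with the cell seated, solid stop at 10.6 mm. Its spring pushes back with 3 N at the start and 0.7 N more per mm: 8.6 N at 8 mm, 10.4 N at the stop; beyond, the force shoots up
- end_contact (a point): fixed brass contact on the inner face of the end wall, at the height of the seated cell's axis (34.5 mm above the worktop); 62 mm from the resting sprung contact
- bay_center (a point): where the middle of the cell lies when seated, 34.5 mm above the worktop; charger's x axis as above
- cell_center (a point): middle of the loose cell: blue cylinder 21 mm in diameter, 70 mm long over all, about 70 g. x runs along the cell towards its positive end (white ring and a small steel button 8 mm wide, 2 mm high, part of the 70 mm; paper band beside it); the negative end is flat. It lies level in the cradle at the start
- cell: the same cell; origin on its underside, below its middle
- cell_plus (a point): tip of the cell's positive button, 35 mm from its middle
- cell_minus (a point): middle of the cell's flat negative end, 35 mm from its middle
- cradle: white open cradle fixed to the worktop, 98 x 56 mm, that holds the cell level, its axis 34.5 mm above the worktop; end walls 37 mm high, between its two V beds 48 mm are open to both sides for the fingers, down to 10 mm above the worktop. Origin on the worktop under the cell; x along the cell
- glass_beaker: empty clear beaker, 55 mm wide, 70 mm tall; a bystander, origin under its middle
- small_bottle: small amber bottle with a white cap, 46 mm wide, 112 mm tall; a bystander, origin under its middle
- tape_roll: roll of label tape lying flat, 48 mm wide, 18 mm tall; a bystander, origin under its middle
- bottle_cap: loose orange screw cap, 53 mm wide, 30 mm tall; a bystander, origin under its middle
Mind the look-alikes: they are no part of the job. Of the things shaped like the cell, the blue one is meant.

How it is judged:
On the way:
1. the cell, its positive end raised by at least 5 degrees, pushes the sprung contact back by more than 7 mm with its negative end (contact force between cell and charger above 3 N and angle between cell_center's own x axis and vertical below 1.484 rad and x of cell_minus in the frame of charger below -0.031 m), for 0.1 s.
At the end, for the whole second after the job is handed in: the cell lies still in the charger, its middle within 3 mm of bay_center, its axis within 3.4 degrees of the bay's, its positive button within 3 mm of the end contact, let go (distance between cell_center and bay_center below 0.003 m and angle between the x axis of cell_center and the x axis of charger, either way round below 0.06 rad and x of cell_plus in the frame of charger above 0.034 m and distance between cell_plus and end_contact below 0.003 m and linear speed of cell below 0.01 m/s); the robot touches nothing.
It fails at once if the cell bears on the sprung contact with more than 16 N, that is, rams it against its stop (contact force between cell and spring_contact_c1 above 16 N).
It fails at once if the cell is pressed against any part of the charger with more than 35 N, all contacts added up (at rest in the bay, both ends together, about 18 N) (contact force between cell and charger above 35 N).
It fails at once if the cell falls onto the worktop (height (world z) of cell_center below 0.02 m).
It fails at once if a bystander (beaker, small bottle, tape roll or bottle cap) is moved by more than 15 mm (distance of any of glass_beaker, small_bottle, tape_roll, bottle_cap from where it was at the start of the episode above 0.015 m).
It also fails if it takes over 64 s, if anything falls off the work surface, if the arm or the gripper's body presses on something with over 40 N, if the wrist force passes 120 N, or if a joint passes its speed limit or range.

## Robot

A 6-joint arm with a two-finger parallel gripper is mounted at the origin on the work surface; the furniture and walls round the work are solid. World frame = base frame: x ahead of the robot, y to its left, z up, the work surface at z = 0. Lengths are in m, angles in rad, forces in N, time in s.
With the tool pointing down it reaches from about 0.375 to 0.925 m from the base axis. Payload 5.7 kg.
Tool frame: the origin (TCP) lies between the finger pads; the fingertips stand 25 mm ahead of it and the grasp point (between the pads) lies 6 mm ahead of it; z points along the fingers, y is the line along which they close (so a half turn about z gives the same grasp; the last joint's range is limited). The gripper opens to 85 mm and grips with 20 to 120 N. Pads are 22 mm wide; open, the fingers measure 114 mm over their backs; the gripper's body (76 mm by 85 mm) begins 54 mm behind the grasp point. The pads swing forward as they close: fully open they stand 13 mm farther back than shut.
Start: joints at [-1.431, 0.359, 1.51, -0, 1.272, -0.115], TCP at [0.151, -0.581, 0.256] pointing down, gripper open.
Joint ranges: [-2.97, 2.97], [-1.01, 2.36], [0.21, 2.38], [-0.96, 4.11], [0.2, 2.71], [-2.98, 2.98]. Speed limits (rad/s): [2.39, 2.39, 3.14, 3.14, 3.14, 3.14].

## Interface

Orientations are given as a rotation vector (axis times angle).
In Python, from cell import arm gives the robot as it stands.
- The arm moves only by the tool carry_out, never from a script. Its argument "moves" is one flat list of numbers, 7 for each row, row after row: the turn, a rotation vector about the tool's x, y, z in rad, then the shift along the tool's x, y, z in m, then the closure, from 0 (fully open) to 1 (shut). In form: [rx, ry, rz, tx, ty, tz, grip, rx, ry, rz, tx, ty, tz, grip, ...]. A call has exactly 10 rows; each row is the pose to reach, as a shift and turn from the pose commanded when the call began, along the tool's axes at that moment; what a row does not reach only later rows make up. A row lasts 1/8 s, in which the tool goes at most 62.5 mm and 10.7 degrees, less where a joint would pass 70% of its speed; a pose out of reach is approached as far as the arm can. A call with a gripper value outside its range is refused whole. The fingers move at their own pace and stop on an object; "newtons" is the grip in N (left out, the last holds). Time passes only in rows, so rows that repeat a pose let the fingers close, or fill a call up. It gives the time, the measured TCP pose, the force, the opening and the grip force at its end, in the units of the state.
- arm.read_state(): the state, without advancing time (a new reading comes with each control period).
- arm.read_camera(name): name is "scene" or "top"; returns the picture (420x560x3 uint8, red, green, blue); there is no depth.
- arm.get_calibration(name): a dict with "fov_y" (degrees; the focal length in pixels is half the picture's height over the tangent of half this angle, whatever the lens; pixels are square), "cx", "cy" (the principal point, pixels), "distortion" ([k1, k2, p1, p2, k3] as OpenCV has them; the pictures are not rectified), "R" (3x3) and "t" (3): a world point X has camera coordinates R X + t. Camera axes: x right, y down, z forward; pixel columns grow to the right and rows downward; lengths in m; the calibration is good to about 2 mm. A picture is of the moment at which its call begins. get_calibration takes no time and is no camera call.
- arm.job_done(): hands the job in; it is judged then, once.
The state is a dict: "time_s": time; "joint_pos": joint angles; "joint_vel": joint speeds; "joint_torque": joint torques, N m; "eef_pos": TCP position; "tcp_rot": TCP orientation; "ft_force": force on the tool from outside, world axes, zero at the start; "ft_torque": the same for the moment, N m; "opening": finger opening in m; "grasp_force": force on a finger pad.
Only numpy, scipy, OpenCV 4.12 (cv2) and the standard library are available. Lean on these libraries where they do the work, as an engineer would, in place of code of your own. Each camera call takes 0.05 s, during which the arm holds its last target. There are 200 camera calls.

## Working session

There is one attempt and no reset: what is moved stays moved. The work goes in short steps, Python scripts to look and compute and a tool call to move; the robot and the scene stay as the last step left them, time stands still between calls to the robot, and variables do not carry over. Pictures are saved under pics/ and viewed, at most 10 in all, crops included, and the job is handed in when it is done.

Besides the shell and the picture viewer there is one more tool, called as a command line: name --argument value ..., lists and objects as JSON in quotes. carry_out: Moves the arm, as the interface text tells. Its arguments: {"type":"object","properties":{"moves":{"type":"array","items":{"type":"number"}},"newtons":{"type":"number"}},"required":["moves"]}

```bash
mkdir -p pics; ls
python3 - <<'E'
from cell import arm
import cv2,numpy as np
for n in("scene","top"):
    cv2.imwrite(f"pics/{n}0.png",arm.read_camera(n)[:,:,::-1]); c=arm.get_calibration(n);print(n,c)
s=arm.read_state();print(s)
E
```

```text
pics
scene {'fov_y': 42.533014631836565, 'cx': 280.2250679900459, 'cy': 204.3616213022305, 'distortion': array([-0.00144111,  0.        ,  0.        ,  0.        ,  0.        ]), 'R': array([[-0.53241721, -0.84648093, -0.0013982 ],
       [-0.63871067,  0.40281733, -0.65558133],
       [ 0.55550031, -0.34814973, -0.75512328]]), 't': array([0.26753108, 0.356184  , 0.98203828])}
top {'fov_y': 54.16864288006886, 'cx': 279.3385723504414, 'cy': 208.9254665693151, 'distortion': array([-0.09775196,  0.        ,  0.        ,  0.        ,  0.        ]), 'R': array([[-1.61760368e-02, -9.99869157e-01,  6.15698273e-05],
       [-9.98271337e-01,  1.61467071e-02, -5.65121283e-02],
       [ 5.65037400e-02, -9.75605659e-04, -9.98401911e-01]]), 't': array([-0.02552614,  0.49556489,  1.100758  ])}
{'time_s': 0.1, 'joint_pos': array([-1.43108928e+00,  3.59449763e-01,  1.51138362e+00,  5.57446130e-06,
        1.27246821e+00, -1.15122483e-01]), 'joint_vel': array([-0.00065695, -0.00317578, -0.00202505, -0.00089482, -0.00063278,
        0.00133832]), 'joint_torque': array([ 6.43231506e-04, -5.28651989e+01, -2.79350603e+01, -3.35999230e-04,
        5.06401891e-03, -2.71595056e-06]), 'eef_pos': array([ 0.15114647, -0.58003747,  0.25550498]), 'tcp_rot': array([-3.11443131e+00, -3.98983396e-01,  2.46164929e-05]), 'ft_force': array([-0.61496749,  0.63226   ,  0.6290474 ]), 'ft_torque': array([-0.02410339, -0.02054904, -0.01803332]), 'grasp_force': 0.0, 'opening': 0.08554693858798294}
```

View pics/top0.png

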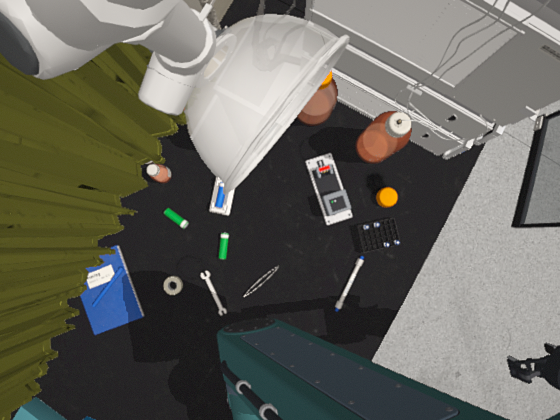

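View pics/scene0.png

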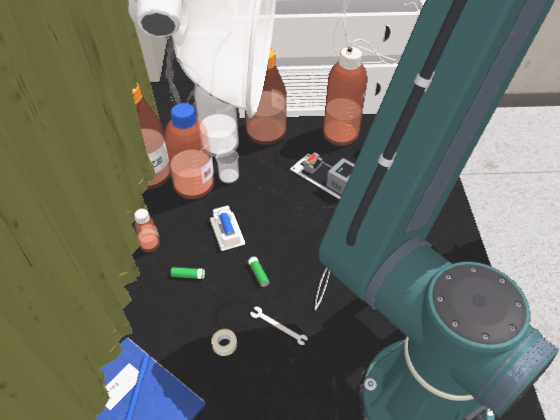

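Top: charger around (328,188), head (grey) toward lower right, red end wall at (322,168); blue cell in white cradle at (220,195), partly under the lamp. The green cells at (176,218), (223,246) are the look-alikes. Enlarged crop next.

Run:
```python
import cv2,numpy as np
t=cv2.imread("pics/top0.png");s=cv2.imread("pics/scene0.png")
r=lambda i,x,y,w,h,W,H:cv2.resize(i[y:y+h,x:x+w],(W,H),interpolation=cv2.INTER_CUBIC)
a=r(t,195,160,50,60,400,480)
b=r(t,295,145,60,90,320,480)
a2=r(s,200,195,50,60,0 or 400,480)
cv2.imwrite("pics/c1.png",np.hstack([a,b]))
b2=r(s,285,140,80,60,400,300)
cv2.imwrite("pics/c2.png",np.hstack([cv2.resize(a2,(400,480)),cv2.resize(b2,(400,300)) if 0 else cv2.copyMakeBorder(b2,0,180,0,0,0)]))
```

```text
(no output)
```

View pics/c1.png

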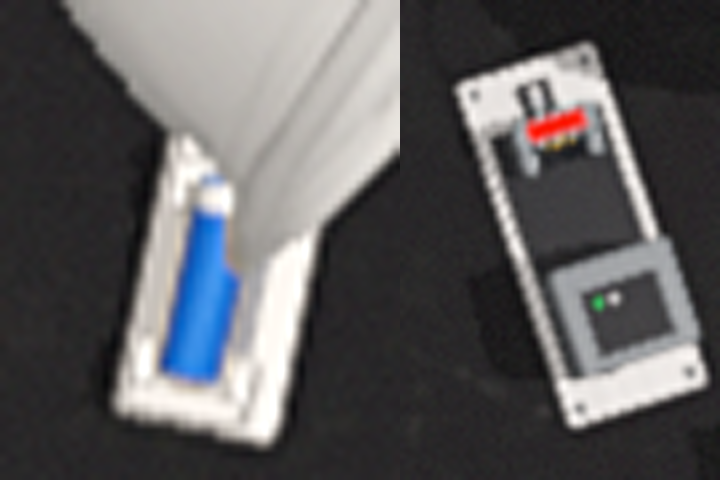

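View pics/c2.png

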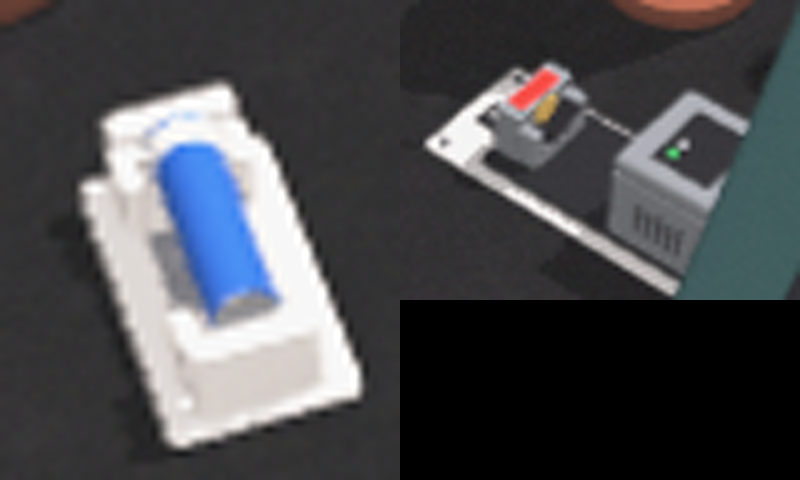

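Blue cell confirmed (white ring and button up/+x end, flat end towards the robot); the charger's red wall likewise at the +x end. The lamp hood overhangs the cradle, so I need its height.

```bash
cat > h.py <<'E'
import cv2,numpy as np
from cell import arm
def cal(n):
    c=arm.get_calibration(n);f=210/np.tan(np.radians(c["fov_y"])/2)
    return c,np.array([[f,0,c["cx"]],[0,f,c["cy"]],[0,0,1.]])
def ray(n,p):
    c,K=cal(n);u=cv2.undistortPoints(np.array(p,float).reshape(-1,1,2),K,c["distortion"]).reshape(-1,2)
    d=np.c_[u,np.ones(len(u))]@c["R"];return -c["R"].T@c["t"],d
def onz(n,p,z):
    C,d=ray(n,p);return C+d*((z-C[2])/d[:,2])[:,None]
def tri(p,q):
    a,d=ray("scene",p);b,e=ray("top",q);d=d[0];e=e[0]
    s=np.linalg.lstsq(np.c_[d,-e],b-a,rcond=None)[0];P=a+d*s[0];Q=b+e*s[1];return (P+Q)/2,np.linalg.norm(P-Q)
def proj(n,X):
    c,K=cal(n);return cv2.projectPoints(np.array(X,float).reshape(-1,1,3),cv2.Rodrigues(c["R"])[0],c["t"],K,c["distortion"])[0].reshape(-1,2)
E
python3 - <<'E'
from h import *
np.set_printoptions(precision=4,suppress=True)
print("lamp",tri((252,112),(231,190)))
print("lamp2",tri((265,0),(345,40)))
t=cv2.imread("pics/top0.png");s=cv2.imread("pics/scene0.png")
def blue(i,x,y,w,h):
    b,g,r=[i[:,:,k].astype(int) for k in range(3)];m=((b-r>70)).astype(np.uint8);z=np.zeros_like(m);z[y:y+h,x:x+w]=m[y:y+h,x:x+w];return z
for n,i,w in(("top",t,(205,175,30,40)),("scene",s,(210,205,30,40))):
    m=blue(i,*w);p=np.argwhere(m)[:,::-1].astype(float);print(n,len(p),p.min(0),p.max(0),cv2.minAreaRect(p.astype(np.float32)))
g=lambda x,y:(195+x/8,160+y/8)-np.array(.0)
# cradle corners at z~? plate white base 10mm; cell ends at axis height top 45
print("cell",onz("top",[g(208,203),g(192,378)],.045))
c=lambda x,y:(295+(x-400)/5.333,145+y/5.333)
P=onz("top",[c(455,85),c(595,42),c(708,385),c(572,430)],.004);print("plate",P,P.mean(0),np.linalg.norm(P-np.roll(P,-1,0),axis=1))
H=onz("top",[c(548,268),c(668,235),c(700,340),c(578,378)],.063);print("head",H)
b,gg,r=[t[:,:,k].astype(int) for k in range(3)]
m=np.argwhere((r-b>80)&(r-gg>80))[:,::-1];m=m[(m[:,0]>310)&(m[:,0]<340)&(m[:,1]>155)&(m[:,1]<180)];print("red",m.mean(0),onz("top",m.mean(0),.039),cv2.minAreaRect(m.astype(np.float32)))
b,gg,r=[s[:,:,k].astype(int) for k in range(3)]
ms=np.argwhere((r-b>80)&(r-gg>80))[:,::-1];ms=ms[(ms[:,0]>300)&(ms[:,0]<325)&(ms[:,1]>148)&(ms[:,1]<170)];print("redS",ms.mean(0),onz("scene",ms.mean(0),.039),tri(ms.mean(0),m.mean(0)))
E
```

```text
lamp (array([0.5132, 0.0573, 0.3382]), np.float64(0.005602757357019745))
lamp2 (array([ 0.8099, -0.1617,  0.3574]), np.float64(0.014274733676649099))
top 131 [215. 187.] [224. 207.] ((220.26473999023438, 196.94117736816406), (7.276068687438965, 20.130456924438477), 14.03624439239502)
scene 174 [220. 213.] [233. 233.] ((225.996337890625, 222.36495971679688), (21.017196655273438, 8.629012107849121), 70.01689910888672)
cell [[0.5584 0.1203 0.045 ]
 [0.5004 0.126  0.045 ]]
plate [[ 0.6272 -0.1074  0.004 ]
 [ 0.6488 -0.1807  0.004 ]
 [ 0.4697 -0.2347  0.004 ]
 [ 0.4477 -0.1639  0.004 ]] [ 0.5484 -0.1717  0.004 ] [0.0764 0.1871 0.0741 0.1882]
head [[ 0.5261 -0.1471  0.063 ]
 [ 0.5414 -0.2063  0.063 ]
 [ 0.4897 -0.2207  0.063 ]
 [ 0.4722 -0.1605  0.063 ]]
red [324.075 168.025] [[ 0.6013 -0.1549  0.039 ]] ((324.050048828125, 168.15000915527344), (3.4785056114196777, 10.751745223999023), 71.56504821777344)
redS [311.2222 157.5556] [[ 0.6026 -0.1541  0.039 ]] (array([ 0.6016, -0.1543,  0.0396]), np.float64(0.0014852394078467698))
```

Run:
```python
from h import *
np.set_printoptions(precision=4,suppress=True)
t=cv2.imread("pics/top0.png");s=cv2.imread("pics/scene0.png")
def mid(i,w,z,n,rows):
    b,g,r=[i[:,:,k].astype(int) for k in range(3)];m=(b-r>70);out=[]
    for y in range(*rows):
        x=np.flatnonzero(m[y,w[0]:w[1]])
        if len(x)>3: out.append((x.mean()+w[0],y))
    o=np.array(out,float);k=np.polyfit(o[:,1],o[:,0],1);e=[(np.polyval(k,y),y) for y in rows]
    P=onz(n,e,z);d=P[0]-P[1];print(n,k,P,np.degrees(np.arctan2(d[1],d[0])))
mid(s,(210,240),.0345,"scene",(216,230)); mid(s,(210,240),.040,"scene",(216,230)); mid(t,(205,235),.0375,"top",(196,206))
g=lambda x,y:(195+x/8,160+y/8)
q=lambda x,y:(200+x/8,195+y/8)
B=onz("top",[g(115,412),g(270,447)],.005);print("cradle near corners",B,B.mean(0),np.linalg.norm(B[0]-B[1]))
S=onz("scene",[q(172,445),q(362,390),q(82,185)],.005);print(S,np.linalg.norm(S[0]-S[1]),np.linalg.norm(S[0]-S[2]))
print("minus scene bottom of face", onz("scene",[q(245,300)],.040))
print("plus button scene", onz("scene",[q(180,140)],.045))
C=np.array([.5346,.1187]);
for y in(-8,-12):
    u=np.array([np.cos(np.radians(y)),np.sin(np.radians(y))])
    for k in(-.035,.033): print(y,k,proj("top",[[*(C+u*k),.045]]),proj("scene",[[*(C+u*k),.045]]))
```

```text
scene [  0.3538 147.3407] [[0.5553 0.1179 0.0345]
 [0.5138 0.1278 0.0345]] -13.353602634315338
scene [  0.3538 147.3407] [[0.551  0.1197 0.04  ]
 [0.5098 0.1295 0.04  ]] -13.353602634315353
top [ -0.2424 268.1061] [[0.5308 0.1226 0.0375]
 [0.5042 0.1293 0.0375]] -14.09593048644036
cradle near corners [[0.4916 0.1585 0.005 ]
 [0.4788 0.1053 0.005 ]] [0.4852 0.1319 0.005 ] 0.05475186523800004
[[0.4928 0.1599 0.005 ]
 [0.4812 0.1059 0.005 ]
 [0.5894 0.138  0.005 ]] 0.055208687766456696 0.09902365781548236
minus scene bottom of face [[0.5014 0.1293 0.04  ]]
plus button scene [[0.5577 0.1189 0.045 ]]
-8 -0.035 [[219.9196 207.3908]] [[233.0976 230.4285]]
-8 0.033 [[223.2934 182.0186]] [[222.3876 208.9128]]
-12 -0.035 [[219.0126 207.2455]] [[232.0411 230.7604]]
-12 0.033 [[224.1458 182.1531]] [[223.3546 208.6206]]
```

```bash
cat >> h.py <<'E'
from scipy.spatial.transform import Rotation as Ro
Z=np.array([0,0,1.])
def pose(g,yaw,tau):
    """tool pose with grasp point at g, tool x along yaw heading, tilted by tau (deg, +: tool x up)"""
    u=np.array([np.cos(np.radians(yaw)),np.sin(np.radians(yaw)),0]);n=np.cross(Z,u);t=np.radians(tau)
    z=u*np.sin(t)-Z*np.cos(t);x=u*np.cos(t)+Z*np.sin(t)
    R=np.c_[x,-n,z];return R,np.array(g)-.006*z
def cur():
    s=arm.read_state();return Ro.from_rotvec(s["tcp_rot"]).as_matrix(),s["eef_pos"],s
def rel(T,base=None):
    R0,p0=base or cur()[:2];R,p=T
    return np.round(np.r_[Ro.from_matrix(R0.T@R).as_rotvec(),R0.T@(p-p0)],4)
def show():
    R,p,s=cur();g=p+.006*R[:,2];x=R[:,0]
    print("t",s["time_s"],"g",g.round(4),"yaw %.2f tau %.2f roll %.2f"%(np.degrees(np.arctan2(x[1],x[0])),np.degrees(np.arcsin(x[2])),np.degrees(np.arcsin(R[2,1]))),"F",s["ft_force"].round(2),"open",s["opening"].round(4),"grip",round(float(s["grasp_force"]),1),"q",s["joint_pos"].round(2))
E
python3 - <<'E'
from h import *
np.set_printoptions(suppress=True)
show()
print(rel(pose((.37,-.2,.24),0,0)).tolist());print(rel(pose((.46,.115,.18),-13,12)).tolist())
E
```

```text
Traceback (most recent call last):
  File "h.py", line 30, in show
    print("t",s["time_s"],"g",g.round(4),"yaw %.2f tau %.2f roll %.2f"%(np.degrees(np.arctan2(x[1],x[0])),np.degrees(np.arcsin(x[2])),np.degrees(np.arcsin(R[2,1]))),"F",s["ft_force"].round(2),"open",s["opening"].round(4),"grip",round(float(s["grasp_force"]),1),"q",s["joint_pos"].round(2))
                                                                                                                                                                                                       ^^^^^^^^^^^^^^^^^^
AttributeError: 'float' object has no attribute 'round'
```

```bash
sed -i 's/s\["opening"\].round(4)/round(float(s["opening"]),4)/' h.py
python3 - <<'E'
from h import *
np.set_printoptions(suppress=True)
show()
print(rel(pose((.37,-.2,.24),0,0)).tolist());print(rel(pose((.46,.115,.18),-13,12)).tolist())
E
```

```text
t 0.1 g [ 0.1511 -0.58    0.2495] yaw 14.60 tau 0.01 roll -0.10 F [-0.61  0.63  0.63] open 0.0855 grip 0.0 q [-1.43  0.36  1.51  0.    1.27 -0.12]
[-0.0017, 0.0, 0.2548, 0.3076, -0.3126, 0.0101]
[-0.0522, 0.2056, 0.4798, 0.473, -0.5952, 0.0707]
```

carry_out --moves '[0,0,0.25,0.308,-0.313,0.01,0,0,0,0.25,0.308,-0.313,0.01,0,0,0,0.25,0.308,-0.313,0.01,0,0,0,0.25,0.308,-0.313,0.01,0,0,0,0.25,0.308,-0.313,0.01,0,0,0,0.25,0.308,-0.313,0.01,0,0,0,0.25,0.308,-0.313,0.01,0,0,0,0.25,0.308,-0.313,0.01,0,0,0,0.25,0.308,-0.313,0.01,0,0,0,0.25,0.308,-0.313,0.01,0]'

```text
time_s: 1.35
eef_pos: [0.3699, -0.2014, 0.2463]
tcp_rot: [3.141, 0.005, -0.0]
ft_force: [-0.6, -0.1, -0.2]
opening: 0.0856
grasp_force: 0.0
```

Run:
```python
from h import *
show()
print(rel(pose((.45,.10,.18),-13,12)).tolist());print(rel(pose((.46,.12,.15),-13,12)).tolist())
```

```text
t 1.35 g [ 0.3699 -0.2014  0.2403] yaw 0.17 tau -0.02 roll 0.02 F [-0.64 -0.06 -0.21] open 0.0856 grip 0.0 q [-0.66  0.11  1.88 -0.    1.15  0.91]
[-0.0237, 0.2088, 0.2291, 0.0798, -0.3014, 0.0603]
[-0.0237, 0.2088, 0.2291, 0.0899, -0.3214, 0.0903]
```

carry_out --moves '[0,0,0,0.03,-0.06,0.06,0,0,0.1,0.1,0.05,-0.12,0.06,0,-0.024,0.209,0.229,0.08,-0.18,0.06,0,-0.024,0.209,0.229,0.08,-0.24,0.06,0,-0.024,0.209,0.229,0.08,-0.3,0.06,0,-0.024,0.209,0.229,0.08,-0.3,0.06,0,-0.024,0.209,0.229,0.08,-0.3,0.06,0,-0.024,0.209,0.229,0.08,-0.3,0.06,0,-0.024,0.209,0.229,0.08,-0.3,0.06,0,-0.024,0.209,0.229,0.08,-0.3,0.06,0]'

```text
time_s: 2.6
eef_pos: [0.449, 0.0991, 0.1863]
tcp_rot: [3.081, -0.352, 0.324]
ft_force: [-0.9, 0.3, -0.6]
opening: 0.0853
grasp_force: 0.0
```

Run:
```python
from h import *
cv2.imwrite("pics/p1.png",np.hstack([arm.read_camera("scene")[60:320,:400,::-1],arm.read_camera("top")[60:320,80:480,::-1]]))
show()
print(rel(pose((.534,.122,.10),-13,12)).tolist())
```

```text
t 2.7 g [0.4502 0.0993 0.1805] yaw -12.97 tau 12.03 roll -0.01 F [ 0.72  0.21 -0.32] open 0.0856 grip 0.0 q [ 0.12  0.17  2.02 -0.1   0.76  1.99]
[-0.0003, -0.0005, 0.0005, 0.0581, -0.0409, 0.0947]
```

View pics/p1.png

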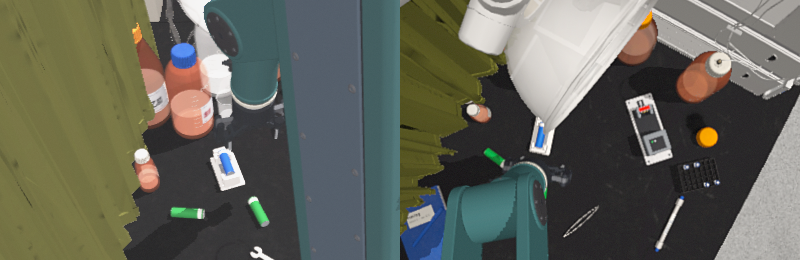

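The arm stands short of the cradle (cell at (539,135) of the right half), with the lamp tip at (550,128). I lower first, then go forward under the lamp.

Run:
```python
from h import *
for g in((.46,.125,.09),(.5,.13,.085),(.534,.122,.085)): print(rel(pose(g,-13,14)).tolist())
```

```text
[-0.0003, 0.0344, 0.0004, -0.0154, -0.0273, 0.0893]
[-0.0003, 0.0344, 0.0004, 0.0206, -0.0411, 0.1021]
[-0.0003, 0.0344, 0.0004, 0.0548, -0.0409, 0.1094]
```

carry_out --moves '[0,0.02,0,-0.01,-0.015,0.045,0,0,0.0344,0,-0.0154,-0.0273,0.0893,0,0,0.0344,0,-0.0154,-0.0273,0.0893,0,0,0.0344,0,0,-0.034,0.0955,0,0,0.0344,0,0.0206,-0.041,0.102,0,0,0.0344,0,0.029,-0.041,0.104,0,0,0.0344,0,0.037,-0.041,0.106,0,0,0.0344,0,0.037,-0.041,0.106,0,0,0.0344,0,0.037,-0.041,0.106,0,0,0.0344,0,0.037,-0.041,0.106,0]'

```text
time_s: 3.95
eef_pos: [0.5142, 0.1272, 0.0903]
tcp_rot: [3.072, -0.347, 0.376]
ft_force: [0.5, 0.4, -0.2]
opening: 0.085
grasp_force: 0.0
```

Run:
```python
from h import *
cv2.imwrite("pics/p2.png",np.hstack([cv2.resize(arm.read_camera("scene")[60:260,130:330,::-1],(400,400)),cv2.resize(arm.read_camera("top")[90:290,130:330,::-1],(400,400))]))
show()
for g in((.534,.122,.085),(.534,.122,.0355)): print(rel(pose(g,-13,14)).tolist())
```

```text
t 4.05 g [0.5158 0.127  0.0845] yaw -12.88 tau 13.97 roll -0.00 F [ 0.26 -0.16 -0.31] open 0.0852 grip 0.0 q [ 0.17  0.41  2.   -0.19  0.51  2.13]
[-0.0005, 0.0005, 0.002, 0.0184, 0.0008, 0.004]
[-0.0005, 0.0005, 0.002, 0.0065, 0.0008, 0.0521]
```

View pics/p2.png

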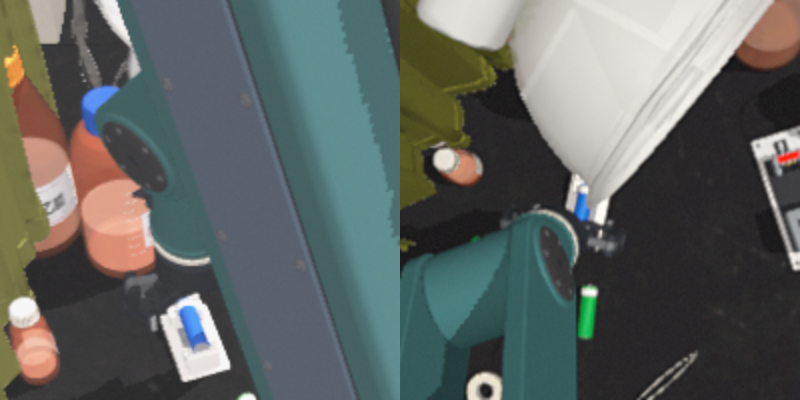

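Fingers straddle the cell line (scene: cell at (195,325); top: cell at (582,205), fingers at (520,215) and (605,235)); the wrist is clear of the lamp. Descend, then close.

carry_out --moves '[0,0,0.002,0.011,0.0008,0.004,0,0,0,0.002,0.015,0.0008,0.012,0,0,0,0.002,0.012,0.0008,0.026,0,0,0,0.002,0.009,0.0008,0.039,0,0,0,0.002,0.0065,0.0008,0.052,0,0,0,0.002,0.0065,0.0008,0.052,0,0,0,0.002,0.0065,0.0008,0.052,0.4,0,0,0.002,0.0065,0.0008,0.052,0.6,0,0,0.002,0.0065,0.0008,0.052,0.85,0,0,0.002,0.0065,0.0008,0.052,0.85]' --newtons 25

```text
time_s: 5.3
eef_pos: [0.5337, 0.1227, 0.0421]
tcp_rot: [3.072, -0.35, 0.38]
ft_force: [-0.9, 2.1, 2.4]
opening: 0.0204
grasp_force: 24.4
```

```bash
python3 -c "
from h import *
show()"
```

```text
t 5.3 g [0.5351 0.1223 0.0363] yaw -13.03 tau 14.08 roll -0.09 F [-0.92  2.13  2.4 ] open 0.0204 grip 24.4 q [ 0.16  0.52  1.99 -0.23  0.41  2.15]
```

Run:
```python
from h import *
for g in((.535,.1225,.09),(.46,.14,.11)): print(rel(pose(g,-13,14)).tolist())
```

```text
[-0.0016, -0.0014, -0.0004, 0.0129, -0.0002, -0.0521]
[-0.0016, -0.0014, -0.0004, -0.0569, -0.0004, -0.0903]
```

carry_out --moves '[0,0,0,0,0,0,0.85,0,0,0,0,0,0,0.85,0,0,0,0.0025,0,-0.01,0.85,0,0,0,0.006,0,-0.024,0.85,0,0,0,0.01,0,-0.038,0.85,0,0,0,0.013,0,-0.052,0.85,0,0,0,0,0,-0.052,0.85,0,0,0,-0.02,0,-0.052,0.85,0,0,0,-0.04,0,-0.052,0.85,0,0,0,-0.055,0,-0.052,0.85]' --newtons 60

```text
time_s: 6.55
eef_pos: [0.4665, 0.1371, 0.0779]
tcp_rot: [3.072, -0.35, 0.374]
ft_force: [0.4, -0.0, -1.8]
opening: 0.0195
grasp_force: 58.5
```

Run:
```python
from h import *
cv2.imwrite("pics/p3.png",np.hstack([cv2.resize(arm.read_camera("scene")[120:260,150:290,::-1],(400,400)),cv2.resize(arm.read_camera("top")[150:290,160:300,::-1],(400,400))]))
show()
for g in((.5346,.1224,.035),): print(proj("top",g),proj("scene",g))
```

```text
t 6.65 g [0.4671 0.1367 0.0718] yaw -12.94 tau 13.79 roll 0.06 F [-0.61 -0.45 -0.61] open 0.0188 grip 58.6 q [ 0.22  0.4   2.1  -0.25  0.44  2.23]
[[220.79843987 194.67422436]] [[226.37722349 222.68383027]]
```

View pics/p3.png

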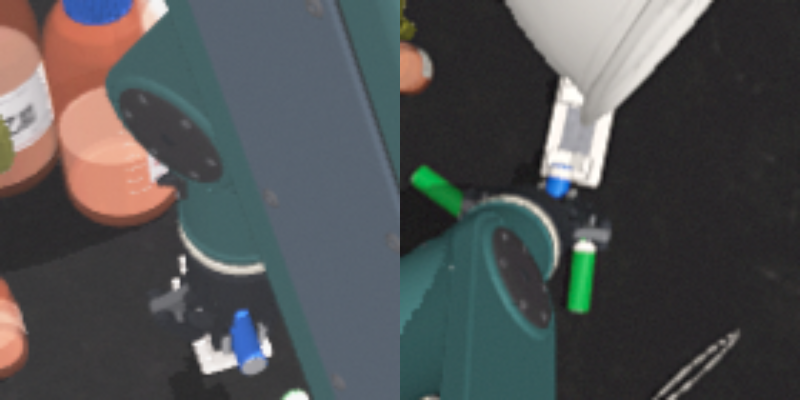

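```bash
cat >> h.py <<'E'
O=np.array([.5577,-.1686,0]);YC=16.9;PHI=13.9;OFF=0.0  # OFF: cell middle ahead of grasp point along the cell
def bay(mx,mz,al,dy=0):
    u=np.array([np.cos(np.radians(YC)),np.sin(np.radians(YC)),0]);a=np.radians(al);L=.035-OFF
    return pose(O+u*(mx/1e3+L*np.cos(a))+np.cross(Z,u)*dy/1e3+Z*(mz/1e3+L*np.sin(a)),YC,al+PHI)
def where():
    "cell minus end in the charger's estimated frame, mm"
    R,p,s=cur();g=p+.006*R[:,2];tau=np.arcsin(R[2,0]);a=tau-np.radians(PHI);yw=np.arctan2(R[1,0],R[0,0])
    ax=np.array([np.cos(yw)*np.cos(a),np.sin(yw)*np.cos(a),np.sin(a)]);m=g-ax*(.035-OFF)-O
    u=np.array([np.cos(np.radians(YC)),np.sin(np.radians(YC)),0]);n=np.cross(Z,u);F=s["ft_force"]
    print("minus x %.2f y %.2f z %.2f al %.2f dyaw %.2f | F u %.2f n %.2f z %.2f | open %.4f grip %.1f t %.2f"%(m@u*1e3,m@n*1e3,m[2]*1e3,np.degrees(a),np.degrees(yw)-YC,F@u,F@n,F[2],s["opening"],s["grasp_force"],s["time_s"]))
E
python3 - <<'E'
from h import *
ax=np.array([np.cos(np.radians(13)),-np.sin(np.radians(13)),0]);R,p,s=cur();g=p+.006*R[:,2]
for k in(-.035,.033): print(k,proj("scene",g+ax*k),proj("top",g+ax*k))
print("seen minus scene (238.6,247.8), ring top (215.3,207.8)")
b=(R,p)
for T in(pose((.43,.03,.14),0,16),pose((.43,-.06,.14),10,22),bay(-14,75,16),bay(-15,55,16),bay(-16,40.5,16)): print(rel(T).tolist())
E
```

```text
-0.035 [[238.98707562 248.18674255]] [[210.52453623 232.87915646]]
0.033 [[230.10028595 224.04804595]] [[216.22798358 207.08318234]]
seen minus scene (238.6,247.8), ring top (215.3,207.8)
[0.0592, 0.0386, -0.2183, 0.0042, 0.1127, -0.069]
[0.1243, 0.1416, -0.3813, 0.0233, 0.2009, -0.064]
[0.1955, 0.2751, -0.4849, 0.1705, 0.2689, 0.0296]
[0.1955, 0.2751, -0.4849, 0.1649, 0.2694, 0.0488]
[0.1955, 0.2751, -0.4849, 0.1606, 0.2699, 0.0627]
```

carry_out --moves '[0,0,0,0.01,0.02,-0.05,0.85,0.03,0.02,-0.1,0.004,0.07,-0.069,0.85,0.06,0.04,-0.218,0.004,0.113,-0.069,0.85,0.09,0.09,-0.3,0.014,0.16,-0.067,0.85,0.124,0.142,-0.381,0.023,0.201,-0.064,0.85,0.15,0.19,-0.42,0.08,0.225,-0.04,0.85,0.18,0.24,-0.46,0.13,0.25,-0.01,0.85,0.1955,0.275,-0.485,0.17,0.269,0.01,0.85,0.1955,0.275,-0.485,0.17,0.269,0.01,0.85,0.1955,0.275,-0.485,0.17,0.269,0.01,0.85]'

```text
time_s: 7.9
eef_pos: [0.539, -0.1236, 0.1166]
tcp_rot: [-2.93, -0.435, -0.789]
ft_force: [0.2, 0.5, -0.3]
opening: 0.0193
grasp_force: 58.8
```

Run:
```python
from h import *
cv2.imwrite("pics/p4.png",np.hstack([cv2.resize(arm.read_camera("scene")[80:240,260:420,::-1],(400,400)),cv2.resize(arm.read_camera("top")[120:240,260:380,::-1],(400,400))]))
show();where()
for T in(bay(-14,60,16),bay(-16,40.5,16)): print(rel(T).tolist())
```

```text
t 8.0 g [ 0.5475 -0.1297  0.1123] yaw 16.81 tau 30.33 roll 0.46 F [ 0.37  0.5  -0.46] open 0.019 grip 58.9 q [-0.61  0.4   2.09  0.97  0.49 -0.16]
minus x -32.00 y 40.26 z 102.40 al 16.43 dyaw -0.09 | F u 0.50 n 0.37 z -0.46 | open 0.0190 grip 58.9 t 8.00
[0.0101, -0.0075, -0.0015, -0.0058, 0.0398, 0.0463]
[0.0101, -0.0075, -0.0015, -0.0174, 0.0397, 0.0622]
```

View pics/p4.png

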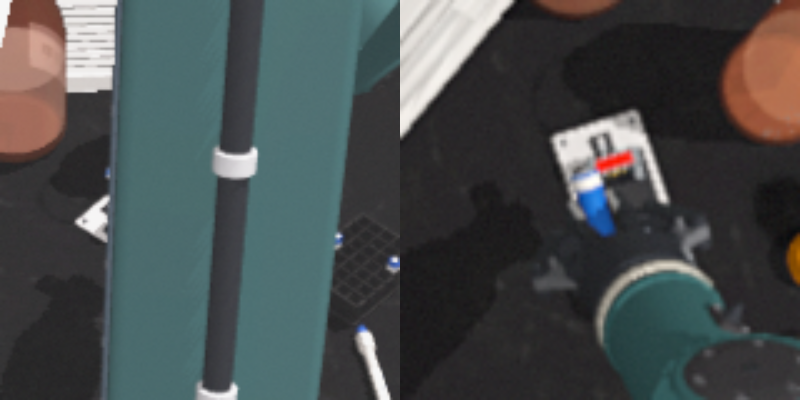

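carry_out --moves '[0.01,-0.0075,-0.0015,0,0.02,0,0.85,0.01,-0.0075,-0.0015,0,0.04,0,0.85,0.01,-0.0075,-0.0015,0,0.04,0.01,0.85,0.01,-0.0075,-0.0015,-0.003,0.04,0.025,0.85,0.01,-0.0075,-0.0015,-0.006,0.04,0.04,0.85,0.01,-0.0075,-0.0015,-0.006,0.04,0.046,0.85,0.01,-0.0075,-0.0015,-0.006,0.04,0.046,0.85,0.01,-0.0075,-0.0015,-0.006,0.04,0.046,0.85,0.01,-0.0075,-0.0015,-0.006,0.04,0.046,0.85,0.01,-0.0075,-0.0015,-0.006,0.04,0.046,0.85]'

```text
time_s: 9.25
eef_pos: [0.568, -0.1562, 0.0747]
tcp_rot: [-2.925, -0.44, -0.775]
ft_force: [-0.2, -0.6, -1.2]
opening: 0.019
grasp_force: 58.9
```

Run:
```python
from h import *
t=arm.read_camera("top");cv2.imwrite("pics/p5.png",cv2.resize(t[130:230,280:400,::-1],(720,600),interpolation=cv2.INTER_CUBIC))
show();where()
R,p,s=cur();g=p+.006*R[:,2];u=np.array([np.cos(np.radians(YC)),np.sin(np.radians(YC)),0]);n=np.cross(Z,u)
c=lambda P:((proj("top",P)-[280,130])*6).round(1).tolist()
a=np.radians(16);ax=u*np.cos(a)+Z*np.sin(a)
print("plus",c(g+ax*.035),"wall top",c([O+u*.0455+Z*.039+n*y for y in(-.01,0,.01)]))
for T in(bay(-16,40.5,16),bay(-20,38.5,16)): print(rel(T).tolist())
```

```text
t 9.3 g [ 0.5707 -0.1552  0.0694] yaw 16.98 tau 29.72 roll -0.41 F [ 0.4   0.09 -0.65] open 0.019 grip 58.9 q [-0.63  0.51  2.03  1.02  0.49 -0.26]
minus x -17.31 y 8.95 z 59.84 al 15.82 dyaw 0.08 | F u 0.41 n -0.03 z -0.65 | open 0.0190 grip 58.9 t 9.30
plus [[252.5, 210.2]] wall top [[286.7, 221.5], [265.5, 228.3], [244.2, 235.0]]
[-0.0089, 0.0032, 0.0012, -0.0084, 0.0091, 0.0173]
[-0.0089, 0.0032, 0.0012, -0.0129, 0.0091, 0.017]
```

View pics/p5.png

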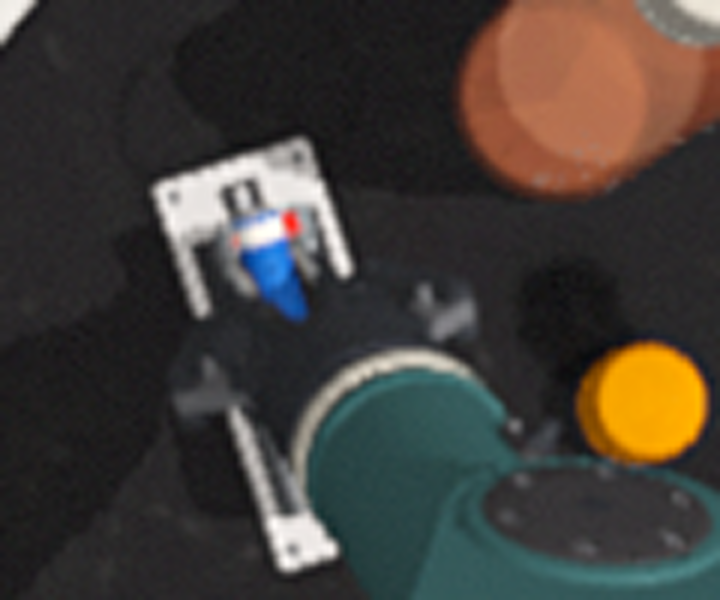

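Cell is above the bay (ring at (262,228)), about 9 mm left of the bay's axis, as the numbers say. Correct laterally, then lower.

carry_out --moves '[-0.0045,0.003,0.001,0,0.0045,0,0.85,-0.009,0.003,0.001,0,0.009,0,0.85,-0.009,0.003,0.001,0,0.009,0,0.85,-0.009,0.003,0.001,0,0.009,0,0.85,-0.009,0.003,0.001,-0.003,0.009,0.005,0.85,-0.009,0.003,0.001,-0.006,0.009,0.01,0.85,-0.009,0.003,0.001,-0.0075,0.009,0.014,0.85,-0.009,0.003,0.001,-0.0075,0.009,0.014,0.85,-0.009,0.003,0.001,-0.0075,0.009,0.014,0.85,-0.009,0.003,0.001,-0.0075,0.009,0.014,0.85]'

```text
time_s: 10.55
eef_pos: [0.571, -0.1644, 0.0585]
tcp_rot: [-2.932, -0.436, -0.782]
ft_force: [-0.2, 0.8, -0.1]
opening: 0.0191
grasp_force: 58.9
```

Run:
```python
from h import *
t=arm.read_camera("top");cv2.imwrite("pics/p6.png",cv2.resize(t[140:200,290:362,::-1],(720,600),interpolation=cv2.INTER_CUBIC))
show();where()
for T in(bay(-16,40.5,16),bay(-20,38.5,16),bay(-24,36,16)): print(rel(T).tolist())
```

```text
t 10.6 g [ 0.5738 -0.1636  0.0533] yaw 16.91 tau 29.88 roll -0.00 F [ 0.21  0.37 -1.15] open 0.0193 grip 58.9 q [-0.64  0.55  2.03  1.09  0.47 -0.34]
minus x -16.74 y 0.13 z 43.68 al 15.98 dyaw 0.01 | F u 0.31 n 0.29 z -1.15 | open 0.0193 grip 58.9 t 10.60
[-0.0001, 0.0003, 0.0002, -0.0009, 0.0001, 0.0031]
[-0.0001, 0.0003, 0.0002, -0.0054, 0.0001, 0.0029]
[-0.0001, 0.0003, 0.0002, -0.0101, 0.0001, 0.003]
```

View pics/p6.png

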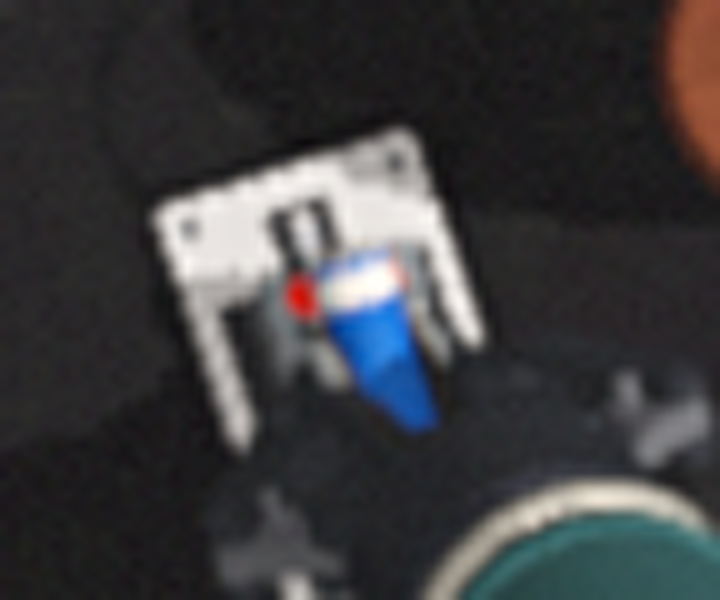

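Run:
```python
from h import *
for T in(bay(-20,40,16),bay(-24,37.8,16),bay(-28,37.8,16)): print(rel(T).tolist())
```

```text
[-0.0001, 0.0003, 0.0002, -0.0047, 0.0001, 0.0016]
[-0.0001, 0.0003, 0.0002, -0.0092, 0.0001, 0.0015]
[-0.0001, 0.0003, 0.0002, -0.0127, 0.0001, -0.0005]
```

carry_out --moves '[0,0,0,-0.0025,0,0.001,0.85,0,0,0,-0.0047,0,0.0016,0.85,0,0,0,-0.007,0,0.0016,0.85,0,0,0,-0.0092,0,0.0015,0.85,0,0,0,-0.01,0,0.001,0.85,0,0,0,-0.011,0,0.0005,0.85,0,0,0,-0.012,0,0,0.85,0,0,0,-0.0127,0,-0.0005,0.85,0,0,0,-0.0127,0,-0.0005,0.85,0,0,0,-0.0127,0,-0.0005,0.85]'

```text
time_s: 11.85
eef_pos: [0.5602, -0.1677, 0.0525]
tcp_rot: [-2.932, -0.436, -0.782]
ft_force: [0.9, -0.5, 0.2]
opening: 0.0193
grasp_force: 58.9
```

Run:
```python
from h import *
where()
b=cur()[:2]
print(rel(bay(-28,37.8,16)).tolist(),rel(bay(-33,37.8,16)).tolist())
```

```text
minus x -28.02 y 0.18 z 37.64 al 15.97 dyaw 0.01 | F u 0.71 n -0.73 z 0.17 | open 0.0193 grip 58.9 t 11.85
[-0.0003, 0.0005, 0.0001, 0.0001, 0.0002, -0.0001] [-0.0003, 0.0005, 0.0001, -0.0042, 0.0002, -0.0026]
```

carry_out --moves '[0,0,0,-0.0005,0,-0.0003,0.85,0,0,0,-0.001,0,-0.0006,0.85,0,0,0,-0.0015,0,-0.0009,0.85,0,0,0,-0.002,0,-0.0012,0.85,0,0,0,-0.0025,0,-0.0015,0.85,0,0,0,-0.003,0,-0.0018,0.85,0,0,0,-0.0035,0,-0.002,0.85,0,0,0,-0.0035,0,-0.002,0.85,0,0,0,-0.0035,0,-0.002,0.85,0,0,0,-0.0035,0,-0.002,0.85]'

```text
time_s: 13.1
eef_pos: [0.5564, -0.1689, 0.0525]
tcp_rot: [-2.932, -0.436, -0.782]
ft_force: [3.6, 0.4, -0.9]
opening: 0.019
grasp_force: 58.9
```

```bash
cat >> h.py <<'E'
def favg(k=5):
    where();F=[]
    u=np.array([np.cos(np.radians(YC)),np.sin(np.radians(YC)),0]);n=np.cross(Z,u)
    for _ in range(k): t=arm.read_camera("top");F.append(arm.read_state()["ft_force"])
    F=np.array(F);m=F.mean(0);print("avg F u %.2f n %.2f z %.2f sd %.2f"%(m@u,m@n,m[2],(F@u).std()))
    b,g,r=[t[:,:,i].astype(int) for i in(2,1,0)]
    return t
E
python3 -c "
from h import *
favg()"
```

```text
minus x -32.01 y 0.14 z 37.67 al 15.98 dyaw 0.01 | F u 3.54 n -0.67 z -0.91 | open 0.0190 grip 58.9 t 13.10
avg F u 3.11 n -0.42 z -0.90 sd 0.71
```

carry_out --moves '[0,0,0,-0.0004,0,-0.0002,0.85,0,0,0,-0.0009,0,-0.0005,0.85,0,0,0,-0.0013,0,-0.0007,0.85,0,0,0,-0.0017,0,-0.001,0.85,0,0,0,-0.0022,0,-0.0012,0.85,0,0,0,-0.0026,0,-0.0015,0.85,0,0,0,-0.0026,0,-0.0015,0.85,0,0,0,-0.0026,0,-0.0015,0.85,0,0,0,-0.0026,0,-0.0015,0.85,0,0,0,-0.0026,0,-0.0015,0.85]'

```text
time_s: 14.6
eef_pos: [0.5536, -0.1697, 0.0525]
tcp_rot: [-2.932, -0.436, -0.782]
ft_force: [5.0, 1.2, -1.7]
opening: 0.0192
grasp_force: 58.8
```

```bash
python3 -c "
from h import *
t=favg(6);cv2.imwrite('a.png',t[:,:,::-1])"
```

```text
minus x -34.91 y 0.16 z 37.69 al 15.99 dyaw 0.01 | F u 5.11 n -0.26 z -1.67 | open 0.0192 grip 58.8 t 14.60
avg F u 5.54 n -0.32 z -0.84 sd 0.45
```

carry_out --moves '[0,0,0,-0.0004,0,-0.0002,0.85,0,0,0,-0.0009,0,-0.0005,0.85,0,0,0,-0.0013,0,-0.0007,0.85,0,0,0,-0.0017,0,-0.001,0.85,0,0,0,-0.0022,0,-0.0012,0.85,0,0,0,-0.0026,0,-0.0015,0.85,0,0,0,-0.0026,0,-0.0015,0.85,0,0,0,-0.0026,0,-0.0015,0.85,0,0,0,-0.0026,0,-0.0015,0.85,0,0,0,-0.0026,0,-0.0015,0.85]'

```text
time_s: 16.15
eef_pos: [0.551, -0.1705, 0.0527]
tcp_rot: [-2.931, -0.436, -0.783]
ft_force: [7.2, 1.4, -1.3]
opening: 0.0193
grasp_force: 58.7
```

```bash
python3 -c "
from h import *
t=favg(6);cv2.imwrite('b.png',t[:,:,::-1])
for f in('pics/p6.png','a.png','b.png'):
    i=cv2.imread(f)
    if f[0]=='p': i=cv2.resize(i,(72,60),interpolation=cv2.INTER_AREA)
    else: i=i[140:200,290:362]
    b,g,r=[i[:,:,k].astype(int) for k in range(3)];m=np.argwhere((r-b>60)&(r-g>60)&(np.arange(72)<60)[None]);L=m[m[:,1]<36];Rr=m[m[:,1]>=36];w=np.maximum(r-np.maximum(b,g)-30,0)[24:34,25:36];yy,xx=np.mgrid[24:34,25:36]
    print(f,len(L),len(Rr),(w*xx).sum()/w.sum(),(w*yy).sum()/w.sum(),Rr.mean(0) if len(Rr) else '')
"
```

```text
minus x -37.58 y 0.11 z 37.80 al 16.02 dyaw 0.01 | F u 7.29 n -0.76 z -1.29 | open 0.0193 grip 58.7 t 16.15
avg F u 7.12 n -0.37 z -1.56 sd 0.39
pics/p6.png 10 0 29.714421252371917 29.308349146110057 
a.png 32 20 32.292961165048546 30.341747572815535 [28.9  37.85]
b.png 33 20 32.283419817148506 30.34025203854707 [28.9  37.85]
```

carry_out --moves '[0,0,0,-0.0004,0,-0.0002,0.85,0,0,0,-0.0009,0,-0.0005,0.85,0,0,0,-0.0013,0,-0.0007,0.85,0,0,0,-0.0017,0,-0.001,0.85,0,0,0,-0.0022,0,-0.0012,0.85,0,0,0,-0.0022,0,-0.0012,0.85,0,0,0,-0.0022,0,-0.0012,0.85,0,0,0,-0.0022,0,-0.0012,0.85,0,0,0,-0.0022,0,-0.0012,0.85,0,0,0,-0.0022,0,-0.0012,0.85]'

```text
time_s: 17.7
eef_pos: [0.5497, -0.171, 0.0531]
tcp_rot: [-2.93, -0.436, -0.785]
ft_force: [12.1, 3.7, -0.3]
opening: 0.0194
grasp_force: 58.7
```

```bash
python3 -c "
from h import *
t=favg(8);cv2.imwrite('c.png',t[:,:,::-1])
for n,f in(('0','pics/top0.png'),('c','c.png')):
    i=cv2.imread(f);b,g,r=[i[:,:,k].astype(int) for k in range(3)];m=np.argwhere((r-b>60)&(r-g>60))[:,::-1];m=m[(m[:,0]>310)&(m[:,0]<340)&(m[:,1]>155)&(m[:,1]<180)];print(n,len(m),m.min(0),m.max(0),m.mean(0),onz('top',m.mean(0),.039)@np.array([np.cos(.295),np.sin(.295),0]))
"
```

```text
minus x -39.00 y 0.02 z 38.21 al 16.12 dyaw 0.04 | F u 12.69 n 0.01 z -0.25 | open 0.0194 grip 58.7 t 17.70
avg F u 12.25 n 0.94 z -1.61 sd 0.48
0 50 [319 165] [329 171] [323.78 168.  ] [0.53057689]
c 53 [319 167] [330 173] [324.26415094 169.79245283] [0.52559008]
```

The force jumped without spring travel: at 30° tilt the fingers' backs meet the head's front edge. Back off, flatten the tilt and re-reference the frame to the felt contact.

```bash
cat >> h.py <<'E'
O=O-.0065*np.array([np.cos(np.radians(YC)),np.sin(np.radians(YC)),0]);D=.0017
_b=bay
def bay(mx,mz,al,dy=0):
    R,p=_b(mx,mz,al,dy);return R,p-D*R[:,2]
def where():
    R,p,s=cur();g=p+(.006+D)*R[:,2];tau=np.arcsin(R[2,0]);a=tau-np.radians(PHI);yw=np.arctan2(R[1,0],R[0,0])
    ax=np.array([np.cos(yw)*np.cos(a),np.sin(yw)*np.cos(a),np.sin(a)]);m=g-ax*(.035-OFF)-O
    u=np.array([np.cos(np.radians(YC)),np.sin(np.radians(YC)),0]);n=np.cross(Z,u);F=s["ft_force"];mx,mz=m@u*1e3,m[2]*1e3
    print("minus x %.2f y %.2f z %.2f al %.2f dyaw %.2f c %.2f plus x %.2f z %.2f| F u %.2f n %.2f z %.2f | open %.4f grip %.1f t %.2f"%(mx,m@n*1e3,mz,np.degrees(a),np.degrees(yw)-YC,-24-mx-(mz-34.5)*np.tan(a),mx+70*np.cos(a),mz+70*np.sin(a),F@u,F@n,F[2],s["opening"],s["grasp_force"],s["time_s"]))
E
python3 - <<'E'
from h import *
where()
for T in(bay(-29.5,36,16),bay(-29.5,36,12.5),bay(-30.5,36,12.5),bay(-31.5,36,12.5)): print(rel(T).tolist())
E
```

```text
minus x -31.64 y 0.01 z 36.75 al 16.12 dyaw 0.04 c 6.99 plus x 35.60 z 56.19| F u 11.93 n 0.42 z -1.30 | open 0.0195 grip 58.7 t 18.10
[-0.001, -0.0021, 0.0006, 0.0015, 0.0, 0.0018]
[-0.001, -0.0632, 0.0006, 0.0014, 0.0, 0.0039]
[-0.001, -0.0632, 0.0006, 0.0005, 0.0, 0.0034]
[-0.001, -0.0632, 0.0006, -0.0004, 0.0, 0.0029]
```

carry_out --moves '[0,0,0,0.001,0,0.001,0.85,0,0,0,0.002,0,0.0015,0.85,0,-0.002,0,0.0023,0,0.0018,0.85,0,-0.015,0,0.0023,0,0.0023,0.85,0,-0.03,0,0.0023,0,0.0028,0.85,0,-0.045,0,0.0023,0,0.0033,0.85,0,-0.063,0,0.0023,0,0.0039,0.85,0,-0.063,0,0.0023,0,0.0039,0.85,0,-0.063,0,0.0023,0,0.0039,0.85,0,-0.063,0,0.0023,0,0.0039,0.85]'

```text
time_s: 19.35
eef_pos: [0.5525, -0.1701, 0.0506]
tcp_rot: [-2.963, -0.44, -0.693]
ft_force: [7.4, 2.2, 1.7]
opening: 0.0191
grasp_force: 59.1
```

Run:
```python
from h import *
favg(6)
for T in(bay(-30,36,12.5),bay(-31.5,36,12.5)): print(rel(T).tolist())
```

```text
minus x -29.65 y 0.01 z 36.15 al 12.42 dyaw 0.01 c 5.28 plus x 38.72 z 51.21| F u 7.73 n -0.09 z 1.67 | open 0.0191 grip 59.1 t 19.35
avg F u 7.23 n 0.66 z 1.28 sd 0.35
[-0.0001, 0.0014, 0.0001, -0.0004, 0.0, -0.0001]
[-0.0001, 0.0014, 0.0001, -0.0017, 0.0, -0.0007]
```

carry_out --moves '[0,0,0,-0.0004,0,-0.0002,0.85,0,0,0,-0.0007,0,-0.0003,0.85,0,0,0,-0.0011,0,-0.0005,0.85,0,0,0,-0.0014,0,-0.0007,0.85,0,0,0,-0.0017,0,-0.0008,0.85,0,0,0,-0.0017,0,-0.0008,0.85,0,0,0,-0.0017,0,-0.0008,0.85,0,0,0,-0.0017,0,-0.0008,0.85,0,0,0,-0.0017,0,-0.0008,0.85,0,0,0,-0.0017,0,-0.0008,0.85]'

```text
time_s: 20.9
eef_pos: [0.5509, -0.1707, 0.0506]
tcp_rot: [-2.963, -0.44, -0.693]
ft_force: [7.3, 3.0, 1.5]
opening: 0.0191
grasp_force: 59.1
```

Run:
```python
from h import *
favg(6)
for T in(bay(-31.8,36,10),bay(-32.3,36,8),bay(-32.6,36,6)): print(rel(T).tolist())
```

```text
minus x -31.33 y -0.01 z 36.18 al 12.44 dyaw 0.00 c 6.96 plus x 37.03 z 51.26| F u 7.87 n 0.72 z 1.49 | open 0.0191 grip 59.1 t 20.90
avg F u 7.88 n 1.04 z 0.76 sd 0.38
[-0.0002, -0.0426, 0.0001, -0.0006, 0.0, 0.0014]
[-0.0002, -0.0775, 0.0001, -0.0011, 0.0, 0.0024]
[-0.0002, -0.1124, 0.0001, -0.0015, 0.0, 0.0034]
```

carry_out --moves '[0,0,0,-0.0004,0,-0.0002,0.85,0,0,0,-0.0008,0,-0.0003,0.85,0,-0.01,0,-0.0009,0,0,0.85,0,-0.02,0,-0.001,0,0.0003,0.85,0,-0.03,0,-0.0011,0,0.0007,0.85,0,-0.043,0,-0.0012,0,0.0011,0.85,0,-0.043,0,-0.0012,0,0.0011,0.85,0,-0.043,0,-0.0012,0,0.0011,0.85,0,-0.043,0,-0.0012,0,0.0011,0.85,0,-0.043,0,-0.0012,0,0.0011,0.85]'

```text
time_s: 22.45
eef_pos: [0.5506, -0.1708, 0.0492]
tcp_rot: [-2.983, -0.443, -0.631]
ft_force: [7.6, 4.1, 2.4]
opening: 0.0193
grasp_force: 59.2
```

Run:
```python
from h import *
favg(6)
for T in(bay(-32.7,36,10),bay(-32.8,36,8),bay(-32.9,35.8,6)): print(rel(T).tolist())
```

```text
minus x -32.33 y -0.04 z 36.11 al 9.99 dyaw 0.00 c 8.05 plus x 36.61 z 48.26| F u 8.44 n 1.67 z 2.39 | open 0.0193 grip 59.2 t 22.45
avg F u 8.77 n 1.31 z 1.64 sd 0.39
[0.0001, 0.0002, -0.0001, -0.0004, -0.0, -0.0001]
[0.0001, -0.0347, -0.0001, -0.0005, -0.0, 0.0011]
[0.0001, -0.0696, -0.0001, -0.0007, -0.0, 0.0024]
```

carry_out --moves '[0,0,0,-0.0003,0,-0.0001,0.85,0,-0.01,0,-0.0005,0,0.0002,0.85,0,-0.02,0,-0.0005,0,0.0006,0.85,0,-0.03,0,-0.0006,0,0.001,0.85,0,-0.04,0,-0.0006,0,0.0014,0.85,0,-0.05,0,-0.0006,0,0.0017,0.85,0,-0.06,0,-0.0007,0,0.0021,0.85,0,-0.0696,0,-0.0007,0,0.0024,0.85,0,-0.0696,0,-0.0007,0,0.0024,0.85,0,-0.0696,0,-0.0007,0,0.0024,0.85]'

```text
time_s: 24.0
eef_pos: [0.5511, -0.1708, 0.0468]
tcp_rot: [-3.013, -0.447, -0.529]
ft_force: [8.1, 4.1, 2.9]
opening: 0.0195
grasp_force: 59.3
```

Run:
```python
from h import *
favg(6)
for T in(bay(-32.9,35.5,4),bay(-32.9,35.2,2),bay(-32.8,34.8,0)): print(rel(T).tolist())
```

```text
minus x -32.62 y -0.18 z 35.94 al 6.02 dyaw -0.01 c 8.47 plus x 37.00 z 43.28| F u 8.91 n 1.61 z 2.86 | open 0.0195 grip 59.3 t 24.00
avg F u 8.94 n 2.51 z 2.46 sd 0.46
[0.0007, -0.0353, -0.0003, -0.0004, -0.0002, 0.0015]
[0.0007, -0.0702, -0.0003, -0.0006, -0.0002, 0.003]
[0.0007, -0.1051, -0.0003, -0.0008, -0.0002, 0.0046]
```

carry_out --moves '[0,0,0,0,-0.0005,0,0.85,0,0,0,-0.0002,-0.001,0,0.85,0,-0.009,0,-0.0003,-0.001,0.0003,0.85,0,-0.018,0,-0.0003,-0.001,0.0006,0.85,0,-0.027,0,-0.0004,-0.001,0.0011,0.85,0,-0.036,0,-0.0004,-0.001,0.0015,0.85,0,-0.045,0,-0.0005,-0.001,0.0019,0.85,0,-0.053,0,-0.0005,-0.001,0.0022,0.85,0,-0.053,0,-0.0005,-0.001,0.0022,0.85,0,-0.053,0,-0.0005,-0.001,0.0022,0.85]'

```text
time_s: 25.55
eef_pos: [0.5518, -0.1704, 0.045]
tcp_rot: [-3.034, -0.45, -0.453]
ft_force: [7.4, 4.0, 4.6]
opening: 0.0193
grasp_force: 59.5
```

Run:
```python
from h import *
favg(6)
for T in(bay(-32.8,35.2,1.5,.8),bay(-32.7,34.8,0,.8)): print(rel(T).tolist())
```

```text
minus x -32.36 y -0.06 z 35.74 al 3.05 dyaw -0.01 c 8.30 plus x 37.54 z 39.46| F u 8.24 n 1.70 z 4.60 | open 0.0193 grip 59.5 t 25.55
avg F u 8.67 n 1.11 z 3.73 sd 0.33
[0.0027, -0.0271, -0.0002, -0.0006, -0.0009, 0.0013]
[0.0027, -0.0533, -0.0003, -0.0007, -0.0009, 0.0026]
```

carry_out --moves '[0,0,0,-0.0004,-0.0003,-0.0001,0.85,0,0,0,-0.0005,-0.0005,-0.0001,0.85,0,-0.009,0,-0.0006,-0.0005,0.0002,0.85,0,-0.018,0,-0.0007,-0.0005,0.0005,0.85,0,-0.027,0,-0.0008,-0.0005,0.0008,0.85,0,-0.036,0,-0.0008,-0.0005,0.0011,0.85,0,-0.036,0,-0.0008,-0.0005,0.0011,0.85,0,-0.036,0,-0.0008,-0.0005,0.0011,0.85,0,-0.036,0,-0.0008,-0.0005,0.0011,0.85,0,-0.036,0,-0.0008,-0.0005,0.0011,0.85]'

```text
time_s: 27.1
eef_pos: [0.5518, -0.1705, 0.0439]
tcp_rot: [-3.048, -0.452, -0.4]
ft_force: [7.7, 2.7, 4.3]
opening: 0.0189
grasp_force: 59.5
```

Run:
```python
from h import *
favg(6)
for T in(bay(-32.8,35.2,0,.5),bay(-32.7,34.8,0,.5)): print(rel(T).tolist())
```

```text
minus x -32.70 y -0.08 z 35.78 al 1.04 dyaw -0.01 c 8.67 plus x 37.29 z 37.05| F u 8.13 n 0.40 z 4.33 | open 0.0189 grip 59.5 t 27.10
avg F u 8.96 n 1.03 z 3.57 sd 0.37
[0.0036, -0.0181, -0.0002, -0.0002, -0.0005, 0.0011]
[0.0036, -0.0181, -0.0002, -0.0002, -0.0005, 0.0015]
```

carry_out --moves '[0,-0.009,0,-0.0001,0,0.0002,0.85,0,-0.018,0,-0.0001,0,0.0004,0.85,0,-0.018,0,-0.0001,0,0.0006,0.85,0,-0.018,0,-0.0001,0,0.0008,0.85,0,-0.018,0,-0.0001,0,0.001,0.85,0,-0.018,0,-0.0001,0,0.001,0.85,0,-0.018,0,-0.0001,0,0.001,0.85,0,-0.018,0,-0.0001,0,0.001,0.85,0,-0.018,0,-0.0001,0,0.001,0.85,0,-0.018,0,-0.0001,0,0.001,0.85]'

```text
time_s: 28.65
eef_pos: [0.552, -0.1704, 0.0428]
tcp_rot: [-3.054, -0.453, -0.374]
ft_force: [8.3, 3.5, 3.1]
opening: 0.0193
grasp_force: 59.5
```

Run:
```python
from h import *
favg(6);print(cur()[2]["ft_torque"])
for T in(bay(-32.8,35.2,0,.5),bay(-32.7,34.8,0,.5)): print(rel(T).tolist())
```

```text
minus x -32.65 y -0.10 z 35.32 al 0.02 dyaw -0.01 c 8.65 plus x 37.35 z 35.34| F u 8.98 n 0.96 z 3.08 | open 0.0193 grip 59.5 t 28.65
avg F u 9.59 n 0.36 z 3.08 sd 0.39
[ 0.45288559 -1.21240256  0.00952735]
[0.0037, -0.0003, -0.0002, -0.0002, -0.0006, 0.0001]
[0.0037, -0.0003, -0.0002, -0.0002, -0.0006, 0.0005]
```

carry_out --moves '[0,0,0,0.0001,0,0.0002,0.85,0,0,0,0.0002,0,0.0004,0.85,0,0,0,0.0003,0,0.0006,0.85,0,0,0,0.0003,0,0.0008,0.85,0,0,0,0.0003,0,0.0008,0.85,0,0,0,0.0003,0,0.0008,0.85,0,0,0,0.0003,0,0.0008,0.85,0,0,0,0.0003,0,0.0008,0.85,0,0,0,0.0003,0,0.0008,0.85,0,0,0,0.0003,0,0.0008,0.85]'

```text
time_s: 30.2
eef_pos: [0.5522, -0.1703, 0.0423]
tcp_rot: [-3.054, -0.453, -0.373]
ft_force: [7.2, 2.6, 7.4]
opening: 0.0196
grasp_force: 59.9
```

Run:
```python
from h import *
favg(6);print(cur()[2]["ft_torque"])
```

```text
minus x -32.42 y -0.01 z 34.87 al 0.01 dyaw -0.00 c 8.42 plus x 37.58 z 34.88| F u 7.70 n 0.42 z 7.40 | open 0.0196 grip 59.9 t 30.20
avg F u 6.88 n 0.68 z 7.45 sd 0.50
[ 0.46083706 -1.10391809  0.10830696]
```

carry_out --moves '[0,0,0,0.0002,0,0,0.85,0,0,0,0.0004,0,0,0.85,0,0,0,0.0006,0,0,0.85,0,0,0,0.0006,0,0,0.85,0,0,0,0.0006,0,0,0.85,0,0,0,0.0006,0,0,0.85,0,0,0,0.0006,0,0,0.85,0,0,0,0.0006,0,0,0.85,0,0,0,0.0006,0,0,0.85,0,0,0,0.0006,0,0,0.85]' --newtons 25

```text
time_s: 31.75
eef_pos: [0.5526, -0.1701, 0.0423]
tcp_rot: [-3.054, -0.453, -0.373]
ft_force: [5.6, 3.0, 6.2]
opening: 0.0193
grasp_force: 59.9
```

Run:
```python
from h import *
favg(6);print(cur()[2]["ft_torque"])
```

```text
minus x -32.00 y 0.07 z 34.87 al -0.01 dyaw 0.01 c 8.00 plus x 38.00 z 34.86| F u 6.29 n 1.26 z 6.16 | open 0.0193 grip 59.9 t 31.75
avg F u 6.63 n 1.20 z 6.23 sd 0.25
[ 0.39240885 -1.00427102  0.11886509]
```

carry_out --moves '[0,0,0,0.0002,0,0,0.85,0,0,0,0.0004,0,0,0.85,0,0,0,0.0006,0,0,0.85,0,0,0,0.0008,0,0,0.85,0,0,0,0.0008,0,0,0.85,0,0,0,0.0008,0,0,0.85,0,0,0,0.0008,0,0,0.85,0,0,0,0.0008,0,0,0.85,0,0,0,0.0008,0,0,0.85,0,0,0,0.0008,0,0,0.85]' --newtons 25

```text
time_s: 33.3
eef_pos: [0.5531, -0.1698, 0.0424]
tcp_rot: [-3.054, -0.453, -0.372]
ft_force: [6.0, 2.1, 4.8]
opening: 0.0191
grasp_force: 59.8
```

Run:
```python
from h import *
favg(6);print(cur()[2]["ft_torque"])
```

```text
minus x -31.41 y 0.11 z 34.92 al -0.03 dyaw 0.02 c 7.41 plus x 38.59 z 34.88| F u 6.38 n 0.29 z 4.84 | open 0.0191 grip 59.8 t 33.30
avg F u 6.11 n 0.03 z 5.74 sd 0.17
[ 0.35497661 -0.90461491  0.12423064]
```

carry_out --moves '[0,0,0,0.0002,0,0,0.85,0,0,0,0.0004,0,0,0.85,0,0,0,0.0006,0,0,0.85,0,0,0,0.0008,0,0,0.85,0,0,0,0.001,0,0,0.85,0,0,0,0.001,0,0,0.85,0,0,0,0.001,0,0,0.85,0,0,0,0.001,0,0,0.85,0,0,0,0.001,0,0,0.85,0,0,0,0.001,0,0,0.85]'

```text
time_s: 34.85
eef_pos: [0.5532, -0.1698, 0.0424]
tcp_rot: [-3.054, -0.454, -0.37]
ft_force: [2.2, -0.8, 6.1]
opening: 0.0195
grasp_force: 59.8
```

Run:
```python
from h import *
favg(6);print(cur()[2]["ft_torque"])
```

```text
minus x -31.33 y 0.14 z 34.94 al -0.10 dyaw 0.02 c 7.33 plus x 38.67 z 34.82| F u 1.88 n -1.44 z 6.13 | open 0.0195 grip 59.8 t 34.85
avg F u 1.62 n -1.55 z 6.21 sd 0.50
[-0.09250419 -0.37137819 -0.00581128]
```

The button has met the end contact: the tool force dropped with no travel. Release and lift.

carry_out --moves '[0,0,0,0,0,0,0.7,0,0,0,0,0,0,0.6,0,0,0,0,0,0,0.5,0,0,0,0,0,0,0.4,0,0,0,0,0,0,0.4,0,0,0,0,0,0,0.4,0,0,0,0,0,0,0.4,0,0,0,0.002,0,-0.008,0.4,0,0,0,0.004,0,-0.016,0.4,0,0,0,0.006,0,-0.024,0.4]'

```text
time_s: 36.4
eef_pos: [0.5524, -0.1686, 0.0671]
tcp_rot: [-3.051, -0.454, -0.367]
ft_force: [0.2, 0.2, 0.5]
opening: 0.0511
grasp_force: 0.0
```

```bash
python3 -c "
from h import *
show()"
```

```text
t 36.4 g [ 0.5538 -0.1682  0.0613] yaw 16.92 tau 13.70 roll 0.01 F [0.2  0.17 0.54] open 0.0511 grip 0.0 q [-0.52  0.51  1.89  0.31  0.6   0.51]
```

Free of forces. Lift well clear and swing back towards the base to look.

carry_out --moves '[0,0,0,0.006,0,-0.024,0.4,0,0,0,0.012,0,-0.048,0.4,0,0,0,0.02,0,-0.08,0.4,0,0,0,0.025,0,-0.1,0.4,0,0,0,-0.02,0,-0.11,0.4,0,0,0,-0.06,0,-0.12,0.4,0,0,0,-0.1,0,-0.12,0.4,0,0,0,-0.12,0,-0.12,0.4,0,0,0,-0.12,0,-0.12,0.4,0,0,0,-0.12,0,-0.12,0.4]'

```text
time_s: 37.65
eef_pos: [0.4144, -0.2111, 0.1551]
tcp_rot: [-3.052, -0.453, -0.368]
ft_force: [0.4, 0.1, 0.7]
opening: 0.0518
grasp_force: 0.0
```

Run:
```python
from h import *
show()
for n,(x0,x1,y0,y1) in(("top",(300,350,150,215)),("scene",(285,370,140,210))):
    t=arm.read_camera(n);r,g,b=[t[:,:,k].astype(int) for k in range(3)]
    for nm,m in(("blue",b-r>70),("red",(r-b>80)&(r-g>80))):
        p=np.argwhere(m)[:,::-1];p=p[(p[:,0]>x0)&(p[:,0]<x1)&(p[:,1]>y0)&(p[:,1]<y1)]
        if len(p)>3: 
            print(n,nm,len(p),p.min(0),p.max(0),p.mean(0).round(1),cv2.minAreaRect(p.astype(np.float32)))
            print(onz(n,p.mean(0),.043 if nm=="blue" else .039).round(4))
u=np.array([np.cos(np.radians(YC)),np.sin(np.radians(YC)),0])
for k in(.0,.038,-.024): print("expect top-line at",k,proj("top",O+u*k+Z*.045).round(1).tolist())
```

```text
t 37.65 g [ 0.4158 -0.2107  0.1492] yaw 16.90 tau 13.73 roll 0.06 F [0.41 0.08 0.74] open 0.0518 grip 0.0 q [-0.78  0.24  2.04  0.3   0.77  0.29]
top blue 137 [324 172] [336 194] [329.9 185.5] ((329.1500244140625, 183.45001220703125), (21.81971549987793, 7.589465618133545), 71.56504821777344)
[[ 0.5537 -0.1688  0.043 ]]
top red 43 [319 167] [330 173] [324.3 169.7] ((324.3500061035156, 169.55003356933594), (3.7947332859039307, 11.067973136901855), 71.56504821777344)
[[ 0.5969 -0.1554  0.039 ]]
scene red 7 [308 159] [310 162] [309.4 160.6] ((309.75, 160.75001525878906), (2.1213202476501465, 2.8284268379211426), 45.0)
[[ 0.5961 -0.1443  0.039 ]]
expect top-line at 0.0 [[330.6, 186.2]]
expect top-line at 0.038 [[326.1, 172.7]]
expect top-line at -0.024 [[333.5, 194.8]]
```

```bash
python3 -c "
from cell import arm
print(arm.job_done())"
```

```text
the job is handed in; nothing more can be done
None
```

I fitted the blue cell in the charger, level between the two contacts, let go and handed the job in at about 38 s; the final camera check agreed, but no verdict came back.

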